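# Close up the spice rack

## Robot

A 6-joint arm with a two-finger parallel gripper is mounted at the origin on the work surface. World frame = base frame: x ahead of the robot, y to its left, z up, the work surface at z = 0. Lengths are in m, angles in rad, forces in N, time in s.
With the tool pointing down it reaches from about 0.375 to 0.975 m from the base axis. Payload 3.8 kg.
Tool frame: the origin (TCP) lies at the very end of the fingers, on their centre line; the grasp point (between the pads) lies 19 mm behind it; z points along the fingers, y is the line along which they close (so a half turn about z gives the same grasp; the last joint's range is limited). The gripper opens to 85 mm and grips with 20 to 120 N. Pads are 22 mm wide; open, the fingers measure 114 mm over their backs; the gripper's body (76 mm by 85 mm) begins 54 mm behind the grasp point. The pads swing forward as they close: fully open they stand 13 mm farther back than shut.
Start: joints at [-1.338, 0.264, 1.604, -0, 1.274, -0.037], TCP at [0.18, -0.651, 0.231] pointing down, gripper open.
Joint ranges: [-2.63, 2.63], [-0.94, 2.18], [0.31, 2.57], [-1.31, 4.45], [0, 2.66], [-2.55, 2.55]. Speed limits (rad/s): [2.57, 2.57, 3.14, 3.14, 3.14, 3.14].

## Interface

Orientations are given as a rotation vector (axis times angle).
In Python, from workcell import monitor, viewer, workorder gives the robot as it stands.
- The arm moves only by the tool jog_arm, never from a script. Its argument "commands" is a list of rows, each an object with "travel": the shift along the tool's x, y, z in mm, a list of three; "rot": the turn, a rotation vector about the tool's x, y, z in degrees, a list of three; "claw": the closure in counts, from 0 (fully open) to 255 (shut). A call has exactly 5 rows; each row shifts and turns the commanded pose from where the row before left it, along the tool's axes as they then stand; what a row does not reach is not made up. A row lasts 1/10 s, in which the tool goes at most 50 mm and 8.59 degrees, less where a joint would pass 70% of its speed; a pose out of reach is approached as far as the arm can. A call is refused whole if a number of a shift passes 50 or a number of a turn 8.59, either way. A call with a gripper value outside its range is refused whole. The fingers move at their own pace and stop on an object; "force" is the grip in N (left out, the last holds). Time passes only in rows, so rows that do not move let the fingers close, or fill a call up. It gives the time, the measured TCP pose, the force, the opening and the grip force at its end, in the units of the state.
- monitor.read_state(): the state, without advancing time (a new reading comes with each control period).
- viewer.read_camera(name): name is "side" or "top"; returns a dict with "color" (420x560x3 uint8, blue, green, red), "camera_matrix" (3x3 intrinsics, pixels), "k1" (the pictures are not rectified: a ray, as slopes to the right and down, at radius r is drawn at 1 + k1 r^2 times it, then the intrinsics apply), "R" (3x3) and "t" (3): a world point X has camera coordinates R X + t. Camera axes: x right, y down, z forward; pixel columns grow to the right and rows downward; lengths in m; the calibration is good to about 2 mm. A picture is of the moment at which its call begins. There is no depth.
- workorder.finish_job(): hands the job in; it is judged then, once.
The state is a dict: "time": time; "q": joint angles; "joint_vel": joint speeds; "joint_torque": joint torques, N m; "tool_pos": TCP position; "tcp_rot": TCP orientation; "wrist_force": force on the tool from outside, world axes, zero at the start; "torque": the same for the moment, N m; "width": opening from 0.0 (shut) to 1.0 (fully open); "grip_force": force on a finger pad.
Only numpy, scipy, OpenCV 4.12 (cv2) and the standard library are available. Lean on these libraries where they do the work, as an engineer would, in place of code of your own. Each camera call takes 0.05 s, during which the arm holds its last target. There are 200 camera calls.

## Task

The spice rack has been left open: with the fingertips, gently push its drawer fully home and push its hinged lid down until it lies flat and shut, in either order. Only push on the outside of the drawer front and of the lid, with the fingers alone: do not pinch anything, reach into the drawer or touch the lid's underside, do not slam either one, and leave everything standing or lying around the rack where it is.

Things in the scene. Friction and masses are not known exactly. Their poses are not given: they have to be found in the camera images.
- rack: White spice rack fixed to the shelf board, 130 deep (x) x 260 wide (y) x 80 mm high. Origin: centre of its underside. Its x axis points from its front to its back (the front faces the robot, turned by up to about 17 degrees), y to its left, z up. Its right half (y<0) holds the drawer under a fixed flat top at 80 mm; its left half (y>0) is a bin covered by the lid.
- rack_drawer (a joint): How far the drawer is pulled out, m: 0 = fully home (hard stop), at most 0.090; starts 0.035 to 0.075. Slides along the rack's x axis (shutting = towards the rack's +x), with about 1.2 N of friction, and stays where left; no spring.
- drawer_front (a point): Centre of the outer flat face of the drawer's front panel, which moves with the drawer. The panel is 122 wide, 66 high (8 to 74 mm above the shelf board), 12 mm thick, with no knob (only a grey painted strip near its upper edge). When the drawer is home this point is 77 mm before the rack's centre (rack x = -0.077, y = -0.066, z = 0.041). Behind the panel is a plywood tray with nine small black-capped bottles fixed in it (tops at 66 mm), not to be touched by the fingers.
- rack_lid (a joint): Opening angle of the lid, rad: 0 = flat and shut (hard stop), 1.55 = upright; starts 0.8 to 1.3. The stiff hinge (0.13 N m friction) keeps it where it is left. A push of a few newtons near its free edge turns it.
- lid_hinge (a point): Middle of the lid's hinge axis: rack x = 0, y = 0, z = 0.083. The axis runs along the rack's x; the shut lid reaches from it to the rack's left (+y), and when open its outer face looks to the rack's right (-y) and up, so it is pushed from above the drawer's half towards +y and then down.
- lid_edge (a point): Middle of the lid's free edge, on the outer face, 130 mm from the hinge axis and 3 mm outward of the mid-plane. The lid is a flat white plate 130 (along the hinge) x 126 x 6 mm, its mid-plane passing through the hinge axis; no knob. On its underside is a cork liner, 108 x 104 x 4 mm, not to be touched by the fingers.
- shaker: Glass salt shaker with steel twist cap, 42 mm diameter, 84 mm high; loose bystander. It and the spice jar stand beside the rack: one before the bin's front, one to the rack's left. Origin: centre of underside.
- spice_jar: Spice jar with steel cap, 44 mm diameter, 85 mm high; loose bystander (see the shaker). Origin: centre of underside.
- plate: Red melamine plate, 180 mm diameter, 18 mm high; loose bystander at the left or right of the board. Origin: centre of underside.
- pot: Small white ceramic pot with two small side handles, 100 mm diameter without them, 70 mm high; loose bystander on the side opposite the plate. Origin: centre of underside.
- pot_lid: Ceramic lid lying on the pot, 104 mm diameter, 35 mm high with its knob; loose bystander. Origin: centre of underside.
- tongs: Steel kitchen tongs lying flat, about 210 x 60 x 20 mm; loose bystander. Origin: middle, on the board; x along its length.
- spoon: Wooden spoon lying flat, 200 mm long; loose bystander. x along its length.

How it is judged:
At the end, for the whole second after the job is handed in: The drawer is within 4 mm of fully home, the lid within 0.05 rad of flat, both at rest, and every bystander is within 15 mm of where it started (value of joint rack_drawer below 0.004 m and value of joint rack_lid below 0.05 rad and velocity of joint rack_drawer between -0.01 and 0.01 m/s and velocity of joint rack_lid between -0.05 and 0.05 rad/s and distance of each of shaker, spice_jar, plate, pot, pot_lid, tongs, spoon from where it was at the start of the episode below 0.015 m); the robot touches nothing.
It fails at once if the fingers touch the drawer's tray or the lid's liner (over 1 N): reaching in, or pinching the front panel or the lid (contact force between the fingers and rack_drawer_c1 above 1 N or contact force between the fingers and rack_lid_c1 above 1 N).
It fails at once if the drawer (over 0.35 m/s) or the lid (over 3 rad/s) is slammed (velocity of joint rack_drawer below -0.35 m/s or velocity of joint rack_lid below -3 rad/s).
It fails at once if the rack is pushed with more than 60 N (contact force between the fingers and rack above 60 N).
It fails at once if a part of the arm other than the fingers pushes on the rack (over 3 N) (contact force between the arm and rack above 3 N).
It fails at once if a bystander is lifted, tipped or pushed away (over 20 mm) (distance of any of shaker, spice_jar, plate, pot, pot_lid, tongs, spoon from where it was at the start of the episode above 0.02 m or angle between any of shaker, spice_jar, plate, pot, pot_lid, tongs, spoon's own z axis and vertical above 0.5 rad).
It also fails if it takes over 48 s, if anything falls off the work surface, if the arm or the gripper's body presses on something with over 40 N, if the wrist force passes 120 N, or if a joint passes its speed limit or range.

## Working session

There is one attempt and no reset: what is moved stays moved. The work goes in short steps, Python scripts to look and compute and a tool call to move; the robot and the scene stay as the last step left them, time stands still between calls to the robot, and variables do not carry over. Pictures are saved under pics/ and viewed, at most 10 in all, crops included, and the job is handed in when it is done.

Besides the shell and the picture viewer there is one more tool, called after ">>>" by a JSON object that holds its "op" and its "data", one argument or row to a line. jog_arm: Moves the arm, as the interface text tells. Its arguments: {"type":"object","properties":{"commands":{"type":"array","items":{"type":"object","properties":{"travel":{"type":"array","items":{"type":"number"}},"rot":{"type":"array","items":{"type":"number"}},"claw":{"type":"number"}}}},"force":{"type":"number"}},"required":["commands"]}

```bash
mkdir -p pics
cat > h.py <<'E'
import numpy as np, cv2, pickle
from workcell import monitor, viewer, workorder
def grab(n):
    c=viewer.read_camera(n); pickle.dump(c,open(n+'.pkl','wb')); return c
def ray(c,u,v):
    K=np.array(c['camera_matrix']);R=np.array(c['R']);t=np.array(c['t'])
    p=np.array([(u-K[0,2])/K[0,0],(v-K[1,2])/K[1,1]]);s=p.copy()
    for _ in range(20): s=p/(1+c['k1']*(s@s))
    return -R.T@t, R.T@np.array([s[0],s[1],1])
def onz(c,u,v,z):
    o,d=ray(c,u,v); return o+d*(z-o[2])/d[2]
def proj(c,X):
    K=np.array(c['camera_matrix']);x=np.array(c['R'])@X+np.array(c['t']);s=x[:2]/x[2];s=s*(1+c['k1']*(s@s))
    return K[0,0]*s[0]+K[0,2],K[1,1]*s[1]+K[1,2]
def tri(c1,p1,c2,p2):
    o1,d1=ray(c1,*p1);o2,d2=ray(c2,*p2)
    s=np.linalg.lstsq(np.c_[d1,-d2],o2-o1,rcond=None)[0]
    a=o1+s[0]*d1;b=o2+s[1]*d2
    return (a+b)/2,np.linalg.norm(a-b)
def load(n): return pickle.load(open(n+'.pkl','rb'))
E
python3 - <<'E'
from h import *
for n in('side','top'):
    c=grab(n); cv2.imwrite(f'pics/{n}0.png',cv2.resize(c['color'],(800,600),interpolation=cv2.INTER_CUBIC))
    R=np.array(c['R']);print(n,(-R.T@c['t']).round(3),R.round(2).tolist(),c['k1'],np.array(c['camera_matrix']).round(0).tolist())
print(monitor.read_state())
E
```

```text
side [ 0.429 -0.777  0.725] [[1.0, -0.06, 0.0], [-0.04, -0.64, -0.77], [0.05, 0.77, -0.64]] -0.06433045154248386 [[401.0, 0.0, 278.0], [0.0, 401.0, 201.0], [0.0, 0.0, 1.0]]
top [ 0.406 -0.008  1.186] [[0.0, -1.0, 0.01], [-1.0, -0.0, -0.09], [0.09, -0.01, -1.0]] -0.011722533764387734 [[415.0, 0.0, 285.0], [0.0, 415.0, 209.0], [0.0, 0.0, 1.0]]
{'time': 0.1, 'q': array([-1.33789665e+00,  2.64681820e-01,  1.60524837e+00,  2.88326031e-05,
        1.27369517e+00, -3.69118803e-02]), 'joint_vel': array([ 0.00045326, -0.00102617, -0.00055981, -0.00077246, -0.0013211 ,
       -0.00129499]), 'joint_torque': array([ 3.20219942e-04, -5.16708148e+01, -3.68587947e+01, -7.40058886e-05,
        6.26404901e-03,  1.57964564e-05]), 'tool_pos': array([ 0.17976784, -0.64993424,  0.23007792]), 'tcp_rot': array([-3.11104271e+00, -4.22249003e-01,  2.69131296e-04]), 'wrist_force': array([0.02863125, 0.80133298, 0.25546689]), 'torque': array([ 0.02321156, -0.04248466,  0.01455301]), 'grip_force': 0.0, 'width': 1.0016348154718795}
```

View pics/top0.png

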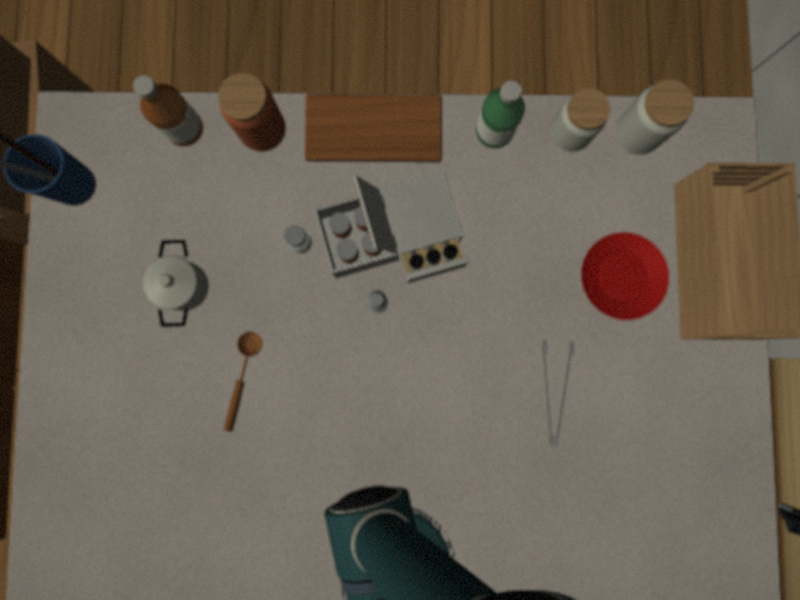

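View pics/side0.png

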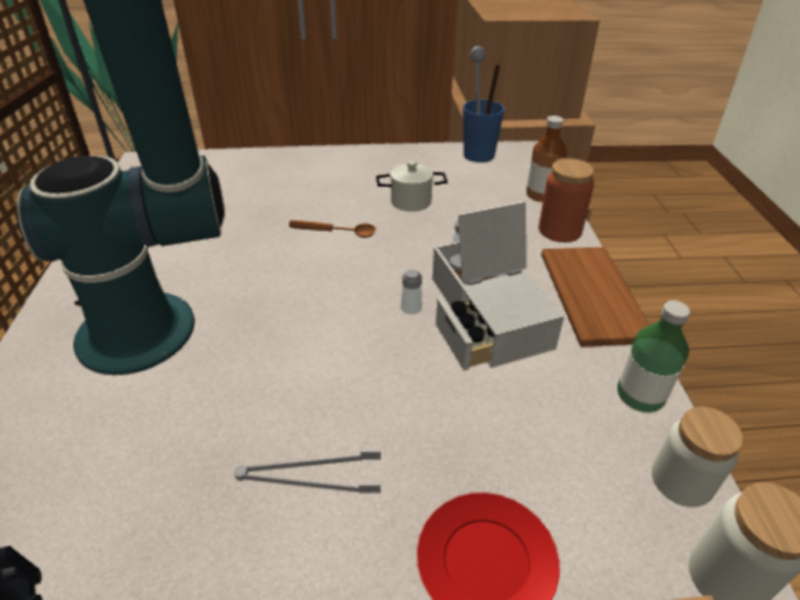

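The top view shows the rack around (390,225), with the open lid's edge near (360,180)–(382,248). The drawer front is at (410,278)–(467,264), the shaker and jar at (297,238) and (377,300). In the side view the rack is around (497,290). I'll zoom in on both.

Run:
```python
from h import *
a=load('top')['color'][105:225,190:340]; b=load('side')['color'][135:265,280:400]
f=lambda i,s:cv2.resize(i,None,fx=s,fy=s,interpolation=cv2.INTER_CUBIC)
def g(i,x0,y0,s):
    i=f(i,s)
    for k in range(0,i.shape[1],10*s): cv2.putText(i,str(x0+k//s),(k,8),0,.3,(0,0,255),1); cv2.line(i,(k,10),(k,14),(0,0,255),1)
    for k in range(0,i.shape[0],10*s): cv2.putText(i,str(y0+k//s),(0,k+4),0,.3,(255,0,255),1)
    return np.clip(i.astype(int)*1.4,0,255).astype(np.uint8)
cv2.imwrite('pics/tc.png',g(a,190,105,5)); cv2.imwrite('pics/sc.png',g(b,280,135,4))
```

```text
(no output)
```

View pics/tc.png

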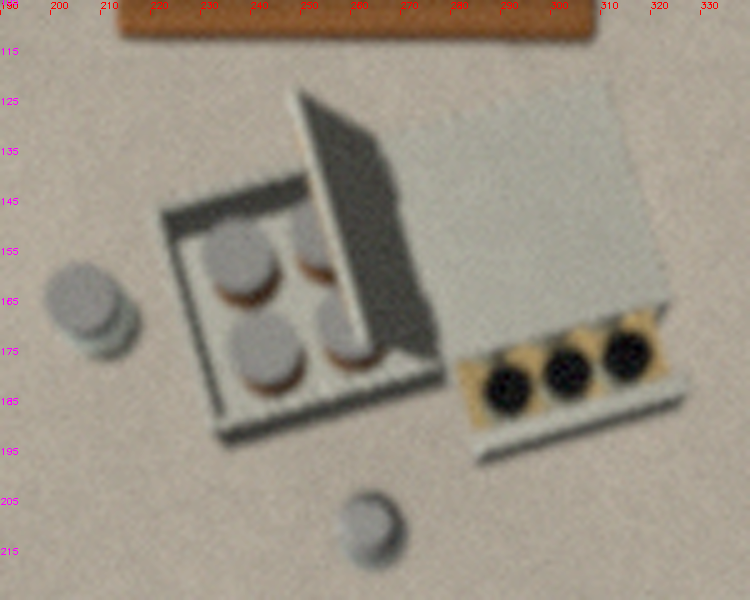

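View pics/sc.png

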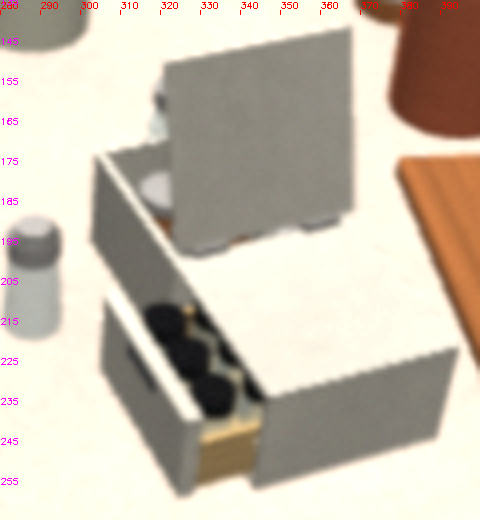

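Run:
```python
from h import *
T=load('top');S=load('side')
P={'FR':((323.6,165.6),(347,234)),'BR':((310,119.4),(394.75,222)),'FL':((234,191),(304.5,174.3)),
'DL':((285.6,196.6),(306.8,209.5)),'DR':((327.4,184),(325.8,240)),'LF':((264.4,174.6),(321.3,151.3)),'LB':((249.4,123.4),(367.5,142))}
X={}
for k,(a,b) in P.items():
    X[k],e=tri(T,a,S,b); print(k,X[k].round(3),round(e,4))
# plane casts at z=.08
FR,BR,FL=[onz(T,*P[k][0],.08) for k in('FR','BR','FL')]
print(np.linalg.norm(FR-BR),np.linalg.norm(FL-FR))
yax=(FL-FR)/np.linalg.norm(FL-FR); w=(BR-FR)/np.linalg.norm(BR-FR)
a1=np.arctan2(-yax[0],yax[1]);a2=np.arctan2(w[1],w[0]);print('yaw',np.degrees([a1,a2]))
a=(2*a1+a2)/3;x=np.array([np.cos(a),np.sin(a),0]);y=np.array([-x[1],x[0],0])
C=((FL+FR)/2+.065*x)*.67+ (BR+.13*y-.065*x)*.33;C[2]=0
print('C',C.round(4),'yaw',np.degrees(a))
np.save('rack.npy',[*C,a])
for k in X:
    r=X[k]-C; print(k,'rack', (r@x).round(3),(r@y).round(3),r[2].round(3))
for k in('DL','DR'):
    r=onz(T,*P[k][0],.074)-C; print(k,r@x,r@y)
for n,uv in (('jar/shaker1',(207,165)),('2',(264,210))):
    r=onz(T,*uv,.085); print(n,r.round(3),((r-C)@x).round(3),((r-C)@y).round(3))
```

```text
FR [ 0.632 -0.124  0.078] 0.0034
BR [ 0.759 -0.087  0.075] 0.0012
FL [0.561 0.118 0.076] 0.003
DL [ 0.55  -0.021  0.068] 0.0066
DR [ 0.582 -0.134  0.072] 0.0022
LF [0.585 0.031 0.205] 0.0056
LB [0.709 0.069 0.205] 0.0022
0.13329477630347453 0.2514717082763084
yaw [16.26615873 15.88333593]
C [0.6578 0.0168 0.    ] yaw 16.13855113143625
FR rack -0.064 -0.128 0.078
BR rack 0.068 -0.128 0.075
FL rack -0.064 0.124 0.076
DL rack -0.114 -0.006 0.068
DR rack -0.115 -0.124 0.072
LF rack -0.066 0.034 0.205
LB rack 0.063 0.036 0.205
DL -0.1183222027794428 -0.004942822631897527
DR -0.11627947923400747 -0.123440320024224
jar/shaker1 [0.629 0.191 0.085] 0.021 0.175
2 [0.508 0.037 0.085] -0.138 0.061
```

>>> {"op": "jog_arm", "data": {
  "commands": [
    {"travel": [16, -15, 0], "claw": 255},
    {"travel": [32, -29, 0], "claw": 255},
    {"travel": [32, -29, 0], "claw": 255},
    {"travel": [32, -29, 0], "claw": 255},
    {"travel": [32, -29, 0], "claw": 255}
  ]
}}

```text
$.commands[0]: bad value
```

>>> {"op": "jog_arm", "data": {
  "commands": [
    {"travel": [32, -29, 0], "claw": 255},
    {"travel": [32, -29, 0], "claw": 255},
    {"travel": [32, -29, 0], "claw": 255},
    {"travel": [32, -29, 0], "claw": 255},
    {"travel": [32, -29, 0], "claw": 255}
  ]
}}

```text
$.commands[0]: bad value
```

>>> {"op": "jog_arm", "data": {
  "commands": [
    {"travel": [32, -29, 0], "claw": 255},
    {"travel": [32, -29, 0], "claw": 255},
    {"travel": [32, -29, 0], "claw": 255},
    {"travel": [32, -29, 0], "claw": 255},
    {"travel": [16, -15, 0], "claw": 255}
  ]
}}

```text
$.commands[0]: bad value
```

```bash
cat >> h.py <<'E'
from scipy.spatial.transform import Rotation as Ro
def rk():
    s=monitor.read_state();r=np.load('rack.npy');C=r[:3];a=r[3];p=s['tool_pos']-C
    x=np.array([np.cos(a),np.sin(a),0]);y=np.array([-x[1],x[0],0])
    M=Ro.from_rotvec(s['tcp_rot']).as_matrix()
    print('t',s['time'],'rack xyz mm',(1000*np.array([p@x,p@y,p[2]])).round(1),'F',s['wrist_force'].round(1),'w',round(s['width'],2),
     'toolx yaw',round(np.degrees(np.arctan2(M[1,0],M[0,0])),2),'toolz',M[:,2].round(3),'rackyaw',round(np.degrees(a),2))
E
python3 -c "from h import *;rk()"
```

```text
t 0.1 rack xyz mm [-644.5 -507.5  230.1] F [0.  0.8 0.3] w 1.0 toolx yaw 15.46 toolz [-0.     0.002 -1.   ] rackyaw 16.14
```

Rows apparently need every field.

>>> {"op": "jog_arm", "data": {
  "commands": [
    {"travel": [16, -15, 0], "rot": [0, 0, 0], "claw": 255},
    {"travel": [32, -29, 0], "rot": [0, 0, 0], "claw": 255},
    {"travel": [32, -29, 0], "rot": [0, 0, 0], "claw": 255},
    {"travel": [32, -29, 0], "rot": [0, 0, 0], "claw": 255},
    {"travel": [32, -29, 0], "rot": [0, 0, 0], "claw": 255}
  ]
}}

```text
time: 0.6
tool_pos: [0.2842, -0.4841, 0.2306]
tcp_rot: [-3.112, -0.422, 0.0]
wrist_force: [1.7, 0.7, 0.7]
width: 0.143
grip_force: 0.0
```

>>> {"op": "jog_arm", "data": {
  "commands": [
    {"travel": [32, -29, 0], "rot": [0, 0, 0], "claw": 255},
    {"travel": [32, -29, 0], "rot": [0, 0, 0], "claw": 255},
    {"travel": [32, -29, 0], "rot": [0, 0, 0], "claw": 255},
    {"travel": [32, -29, 0], "rot": [0, 0, 0], "claw": 255},
    {"travel": [32, -29, 0], "rot": [0, 0, 0], "claw": 255}
  ]
}}

```text
time: 1.1
tool_pos: [0.3997, -0.3017, 0.2309]
tcp_rot: [-3.113, -0.422, 0.0]
wrist_force: [1.3, 0.2, 0.5]
width: -0.001
grip_force: 0.0
```

>>> {"op": "jog_arm", "data": {
  "commands": [
    {"travel": [32, -29, 0], "rot": [0, 0, 0], "claw": 255},
    {"travel": [32, -29, 0], "rot": [0, 0, 0], "claw": 255},
    {"travel": [32, -29, 0], "rot": [0, 0, 0], "claw": 255},
    {"travel": [32, -29, 0], "rot": [0, 0, 0], "claw": 255},
    {"travel": [16, -15, 0], "rot": [0, 0, 0], "claw": 255}
  ]
}}

```text
time: 1.6
tool_pos: [0.5042, -0.136, 0.2309]
tcp_rot: [-3.111, -0.426, -0.0]
wrist_force: [-0.1, -0.6, 0.5]
width: -0.004
grip_force: 0.0
```

```bash
python3 -c "from h import *;rk()"
```

```text
t 1.6 rack xyz mm [-190.  -104.   230.9] F [-0.1 -0.6  0.5] w -0.0 toolx yaw 15.59 toolz [-0.     0.001 -1.   ] rackyaw 16.14
```

>>> {"op": "jog_arm", "data": {
  "commands": [
    {"travel": [10, -15, 0], "rot": [0, 0, -0.6], "claw": 255},
    {"travel": [10, -15, 40], "rot": [0, 0, 0], "claw": 255},
    {"travel": [0, 0, 49], "rot": [0, 0, 0], "claw": 255},
    {"travel": [0, 0, 49], "rot": [0, 0, 0], "claw": 255},
    {"travel": [0, 0, 49], "rot": [0, 0, 0], "claw": 255}
  ]
}}

```text
time: 2.1
tool_pos: [0.5142, -0.1042, 0.0426]
tcp_rot: [3.11, 0.44, 0.001]
wrist_force: [1.1, -0.3, 1.3]
width: -0.001
grip_force: 0.0
```

Run:
```python
from h import *
rk()
f=lambda c,y0,y1,x0,x1,s:cv2.resize(c['color'][y0:y1,x0:x1],None,fx=s,fy=s,interpolation=cv2.INTER_CUBIC)
a=f(grab('top'),105,225,190,340,2.6);b=f(grab('side'),105,265,260,420,2.6)
o=np.zeros((420,810,3),np.uint8);o[:a.shape[0],:a.shape[1]]=a;o[:b.shape[0],392:392+b.shape[1]]=b[:420,:418]
cv2.imwrite('pics/p5.png',np.clip(o[:,:800]*1.3,0,255).astype(np.uint8))
```

```text
t 2.1 rack xyz mm [-171.6  -76.2   42.6] F [ 1.1 -0.3  1.3] w -0.0 toolx yaw 16.1 toolz [ 0.001 -0.    -1.   ] rackyaw 16.14
```

View pics/p5.png

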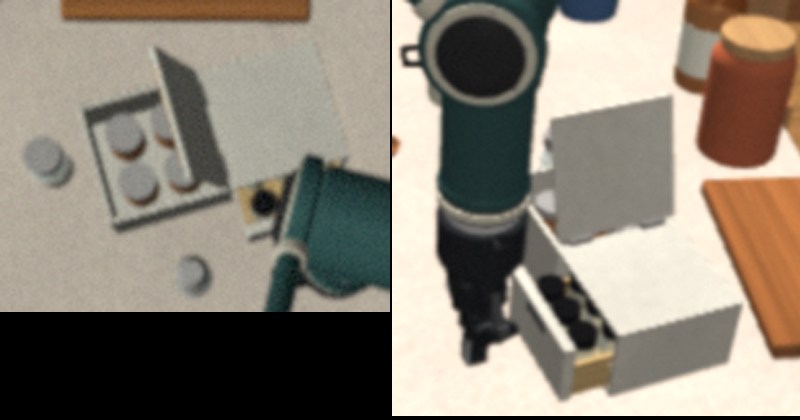

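The side half shows the closed fingertips at about (472,360), clear in front of the drawer front, with the shaker untouched. Next I push the drawer slowly.

>>> {"op": "jog_arm", "data": {
  "commands": [
    {"travel": [15, 0, 4], "rot": [0, 0, 0], "claw": 255},
    {"travel": [15, 0, 0], "rot": [0, 0, 0], "claw": 255},
    {"travel": [8, 0, 0], "rot": [0, 0, 0], "claw": 255},
    {"travel": [8, 0, 0], "rot": [0, 0, 0], "claw": 255},
    {"travel": [8, 0, 0], "rot": [0, 0, 0], "claw": 255}
  ]
}}

```text
time: 2.7
tool_pos: [0.5678, -0.0897, 0.0419]
tcp_rot: [3.11, 0.439, 0.003]
wrist_force: [-1.9, -0.6, 1.3]
width: -0.003
grip_force: 0.8
```

>>> {"op": "jog_arm", "data": {
  "commands": [
    {"travel": [6, 0, 0], "rot": [0, 0, 0], "claw": 255},
    {"travel": [6, 0, 0], "rot": [0, 0, 0], "claw": 255},
    {"travel": [4, 0, 0], "rot": [0, 0, 0], "claw": 255},
    {"travel": [4, 0, 0], "rot": [0, 0, 0], "claw": 255},
    {"travel": [2, 0, 0], "rot": [0, 0, 0], "claw": 255}
  ]
}}

```text
time: 3.2
tool_pos: [0.5875, -0.0834, 0.0401]
tcp_rot: [-3.111, -0.439, 0.0]
wrist_force: [-0.8, -0.4, 1.8]
width: -0.003
grip_force: 0.7
```

```bash
python3 -c "from h import *;rk()"
```

```text
t 3.2 rack xyz mm [-95.4 -76.7  40.1] F [-0.8 -0.4  1.8] w -0.0 toolx yaw 16.06 toolz [-0.  0. -1.] rackyaw 16.14
```

>>> {"op": "jog_arm", "data": {
  "commands": [
    {"travel": [2, 0, 0], "rot": [0, 0, 0], "claw": 255},
    {"travel": [2, 0, 0], "rot": [0, 0, 0], "claw": 255},
    {"travel": [1, 0, 0], "rot": [0, 0, 0], "claw": 255},
    {"travel": [1, 0, 0], "rot": [0, 0, 0], "claw": 255},
    {"travel": [1, 0, 0], "rot": [0, 0, 0], "claw": 255}
  ]
}}

```text
time: 3.7
tool_pos: [0.5939, -0.0815, 0.0401]
tcp_rot: [-3.111, -0.439, 0.001]
wrist_force: [-0.6, -0.2, -0.8]
width: -0.001
grip_force: 0.6
```

>>> {"op": "jog_arm", "data": {
  "commands": [
    {"travel": [1, 0, 0], "rot": [0, 0, 0], "claw": 255},
    {"travel": [1, 0, 0], "rot": [0, 0, 0], "claw": 255},
    {"travel": [1, 0, 0], "rot": [0, 0, 0], "claw": 255},
    {"travel": [0, 0, 0], "rot": [0, 0, 0], "claw": 255},
    {"travel": [0, 0, 0], "rot": [0, 0, 0], "claw": 255}
  ]
}}

```text
time: 4.2
tool_pos: [0.596, -0.0809, 0.0401]
tcp_rot: [-3.111, -0.439, 0.003]
wrist_force: [-4.9, -0.6, 2.6]
width: -0.001
grip_force: 2.5
```

```bash
python3 -c "from h import *;rk()"
```

```text
t 4.2 rack xyz mm [-86.5 -76.6  40.1] F [-4.9 -0.6  2.6] w -0.0 toolx yaw 16.07 toolz [-0.002 -0.    -1.   ] rackyaw 16.14
```

>>> {"op": "jog_arm", "data": {
  "commands": [
    {"travel": [1, 0, 0], "rot": [0, 0, 0], "claw": 255},
    {"travel": [1, 0, 0], "rot": [0, 0, 0], "claw": 255},
    {"travel": [0, 0, 0], "rot": [0, 0, 0], "claw": 255},
    {"travel": [0, 0, 0], "rot": [0, 0, 0], "claw": 255},
    {"travel": [0, 0, 0], "rot": [0, 0, 0], "claw": 255}
  ]
}}

```text
time: 4.7
tool_pos: [0.5959, -0.0809, 0.0401]
tcp_rot: [-3.11, -0.439, 0.01]
wrist_force: [-11.7, -3.4, 6.8]
width: 0.002
grip_force: 5.6
```

>>> {"op": "jog_arm", "data": {
  "commands": [
    {"travel": [-10, 0, 0], "rot": [0, 0, 0], "claw": 255},
    {"travel": [-30, 0, 0], "rot": [0, 0, 0], "claw": 255},
    {"travel": [-20, 0, -40], "rot": [0, 0, 0], "claw": 255},
    {"travel": [0, 0, -48], "rot": [0, 0, 0], "claw": 255},
    {"travel": [0, 0, -48], "rot": [0, 0, 0], "claw": 255}
  ]
}}

```text
time: 5.2
tool_pos: [0.5406, -0.097, 0.1773]
tcp_rot: [-3.111, -0.438, -0.001]
wrist_force: [1.4, -0.1, 0.7]
width: -0.004
grip_force: 0.0
```

>>> {"op": "jog_arm", "data": {
  "commands": [
    {"travel": [0, 0, -30], "rot": [0, 0, 0], "claw": 255},
    {"travel": [35, 0, 0], "rot": [0, 0, 0], "claw": 255},
    {"travel": [45, -5, 0], "rot": [0, 0, 0], "claw": 255},
    {"travel": [40, -20, 0], "rot": [0, 0, 0], "claw": 255},
    {"travel": [15, -20, 15], "rot": [0, 0, 0], "claw": 255}
  ]
}}

```text
time: 5.7
tool_pos: [0.6643, -0.0152, 0.1945]
tcp_rot: [3.11, 0.438, 0.016]
wrist_force: [0.3, -0.1, -0.3]
width: 0.002
grip_force: 0.0
```

```bash
python3 -c "from h import *;rk()"
```

```text
t 5.7 rack xyz mm [ -2.6 -32.5 194.5] F [ 0.3 -0.1 -0.3] w 0.0 toolx yaw 16.04 toolz [ 0.01  0.   -1.  ] rackyaw 16.14
```

>>> {"op": "jog_arm", "data": {
  "commands": [
    {"travel": [0, -16, 8], "rot": [0, 0, 0], "claw": 255},
    {"travel": [0, -12, 4], "rot": [0, 0, 0], "claw": 255},
    {"travel": [0, -8, 0], "rot": [0, 0, 0], "claw": 255},
    {"travel": [0, -8, 1], "rot": [0, 0, 0], "claw": 255},
    {"travel": [0, -8, 2], "rot": [0, 0, 0], "claw": 255}
  ]
}}

```text
time: 6.2
tool_pos: [0.6442, 0.0334, 0.1774]
tcp_rot: [3.11, 0.438, 0.003]
wrist_force: [-0.5, -0.5, 0.7]
width: -0.004
grip_force: 0.5
```

```bash
python3 -c "from h import *;rk()"
```

```text
t 6.2 rack xyz mm [ -8.4  19.8 177.4] F [-0.5 -0.5  0.7] w -0.0 toolx yaw 16.02 toolz [ 0.002 -0.001 -1.   ] rackyaw 16.14
```

>>> {"op": "jog_arm", "data": {
  "commands": [
    {"travel": [0, -9, 4], "rot": [0, 0, 0], "claw": 255},
    {"travel": [0, -8, 5], "rot": [0, 0, 0], "claw": 255},
    {"travel": [0, -8, 6], "rot": [0, 0, 0], "claw": 255},
    {"travel": [0, -8, 6], "rot": [0, 0, 0], "claw": 255},
    {"travel": [0, -7, 7], "rot": [0, 0, 0], "claw": 255}
  ]
}}

```text
time: 6.7
tool_pos: [0.6329, 0.0729, 0.1477]
tcp_rot: [-3.111, -0.439, 0.0]
wrist_force: [0.3, 0.5, 1.1]
width: 0.002
grip_force: 0.5
```

Run:
```python
from h import *
rk()
b=grab('side')['color'][95:245,250:450]
cv2.imwrite('pics/p6.png',cv2.resize(b,None,fx=3,fy=3,interpolation=cv2.INTER_CUBIC))
```

```text
t 6.7 rack xyz mm [ -8.3  60.9 147.7] F [0.3 0.5 1.1] w 0.0 toolx yaw 16.06 toolz [-0.  0. -1.] rackyaw 16.14
```

View pics/p6.png

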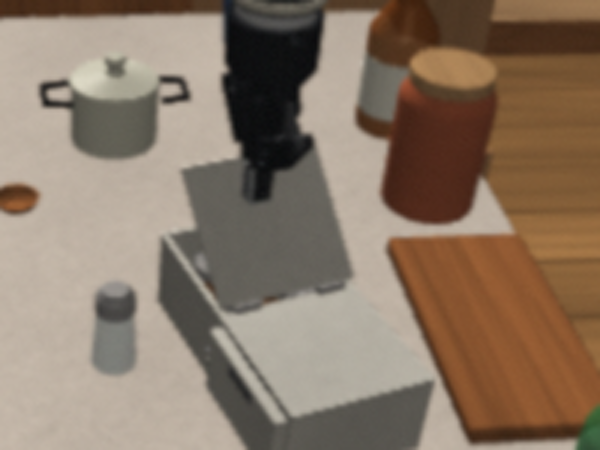

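The fingertip, at (258,195), is on the lid's outer face. The lid is coming down and the drawer front is flush.

>>> {"op": "jog_arm", "data": {
  "commands": [
    {"travel": [0, -5, 6], "rot": [0, 0, 0], "claw": 255},
    {"travel": [0, -5, 8], "rot": [0, 0, 0], "claw": 255},
    {"travel": [0, -4, 9], "rot": [0, 0, 0], "claw": 255},
    {"travel": [0, -3, 9], "rot": [0, 0, 0], "claw": 255},
    {"travel": [0, -2, 8], "rot": [0, 0, 0], "claw": 255}
  ]
}}

```text
time: 7.25
tool_pos: [0.6275, 0.0907, 0.1072]
tcp_rot: [-3.111, -0.439, 0.001]
wrist_force: [-0.4, -0.9, 1.0]
width: 0.003
grip_force: 0.4
```

>>> {"op": "jog_arm", "data": {
  "commands": [
    {"travel": [0, -1, 6], "rot": [0, 0, 0], "claw": 255},
    {"travel": [0, -1, 5], "rot": [0, 0, 0], "claw": 255},
    {"travel": [0, 0, 4], "rot": [0, 0, 0], "claw": 255},
    {"travel": [0, 0, 2], "rot": [0, 0, 0], "claw": 255},
    {"travel": [0, 0, 1], "rot": [0, 0, 0], "claw": 255}
  ]
}}

```text
time: 7.75
tool_pos: [0.6273, 0.0922, 0.0901]
tcp_rot: [3.111, 0.439, -0.0]
wrist_force: [-1.4, -0.0, 1.3]
width: 0.0
grip_force: 0.3
```

```bash
python3 -c "from h import *;rk()"
```

```text
t 7.75 rack xyz mm [-8.3 80.9 90.1] F [-1.4 -0.   1.3] w 0.0 toolx yaw 16.05 toolz [-0. -0. -1.] rackyaw 16.14
```

>>> {"op": "jog_arm", "data": {
  "commands": [
    {"travel": [0, 0, 1], "rot": [0, 0, 0], "claw": 255},
    {"travel": [0, 0, 1], "rot": [0, 0, 0], "claw": 255},
    {"travel": [0, 0, 1], "rot": [0, 0, 0], "claw": 255},
    {"travel": [0, 0, 1], "rot": [0, 0, 0], "claw": 255},
    {"travel": [0, 0, 1], "rot": [0, 0, 0], "claw": 255}
  ]
}}

```text
time: 8.25
tool_pos: [0.6275, 0.0924, 0.086]
tcp_rot: [-3.111, -0.439, -0.001]
wrist_force: [-2.4, -0.4, 7.8]
width: 0.005
grip_force: 4.1
```

>>> {"op": "jog_arm", "data": {
  "commands": [
    {"travel": [0, 0, 1], "rot": [0, 0, 0], "claw": 255},
    {"travel": [0, 0, 0], "rot": [0, 0, 0], "claw": 255},
    {"travel": [0, 0, 0], "rot": [0, 0, 0], "claw": 255},
    {"travel": [0, 0, 0], "rot": [0, 0, 0], "claw": 255},
    {"travel": [0, 0, 0], "rot": [0, 0, 0], "claw": 255}
  ]
}}

```text
time: 8.75
tool_pos: [0.6275, 0.0924, 0.086]
tcp_rot: [3.111, 0.439, 0.001]
wrist_force: [-3.3, -0.3, 9.2]
width: 0.0
grip_force: 4.2
```

>>> {"op": "jog_arm", "data": {
  "commands": [
    {"travel": [0, 0, -5], "rot": [0, 0, 0], "claw": 255},
    {"travel": [0, 0, -30], "rot": [0, 0, 0], "claw": 255},
    {"travel": [0, 0, -45], "rot": [0, 0, 0], "claw": 255},
    {"travel": [-25, 35, -25], "rot": [0, 0, 0], "claw": 255},
    {"travel": [-30, 35, 0], "rot": [0, 0, 0], "claw": 255}
  ]
}}

```text
time: 9.25
tool_pos: [0.5979, 0.0098, 0.1953]
tcp_rot: [3.108, 0.443, 0.017]
wrist_force: [0.9, -1.1, 0.3]
width: -0.003
grip_force: 0.0
```

>>> {"op": "jog_arm", "data": {
  "commands": [
    {"travel": [-30, 35, 0], "rot": [0, 0, 0], "claw": 255},
    {"travel": [-30, 35, 0], "rot": [0, 0, 0], "claw": 255},
    {"travel": [-30, 35, 0], "rot": [0, 0, 0], "claw": 255},
    {"travel": [-10, 35, 0], "rot": [0, 0, 0], "claw": 255},
    {"travel": [0, 25, 0], "rot": [0, 0, 0], "claw": 255}
  ]
}}

```text
time: 9.75
tool_pos: [0.542, -0.1788, 0.1895]
tcp_rot: [3.11, 0.436, -0.0]
wrist_force: [0.4, 0.6, 0.1]
width: -0.003
grip_force: 0.0
```

Run:
```python
from h import *
rk()
f=lambda c,y0,y1,x0,x1,s:cv2.resize(c['color'][y0:y1,x0:x1],None,fx=s,fy=s,interpolation=cv2.INTER_CUBIC)
a=f(grab('top'),105,255,190,340,2.6);b=f(grab('side'),105,265,260,420,2.6)
o=np.zeros((420,810,3),np.uint8);o[:a.shape[0],:a.shape[1]]=a;o[:b.shape[0],392:392+b.shape[1]]=b[:420,:418]
cv2.imwrite('pics/p7.png',np.clip(o[:,:800]*1.3,0,255).astype(np.uint8))
```

```text
t 9.75 rack xyz mm [-165.5 -155.7  189.5] F [0.4 0.6 0.1] w -0.0 toolx yaw 15.94 toolz [ 0.    -0.001 -1.   ] rackyaw 16.14
```

View pics/p7.png

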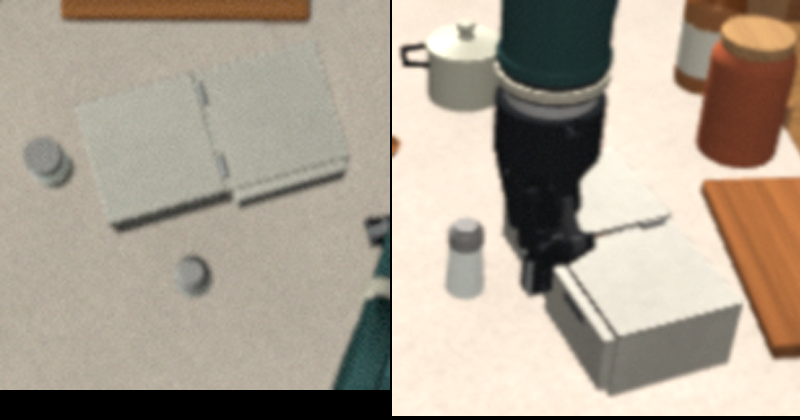

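The top half shows the lid flat, from (78,110) to (230,190), and the drawer flush at (290,185). The shaker and jar are where they were, at (193,275) and (47,160). The arm is clear, so I'm handing in.

```bash
python3 -c "from h import *;print(workorder.finish_job())"
```

```text
the job is handed in; nothing more can be done
None
```

The drawer was pushed to its hard stop and the lid pressed flat; the final picture shows the shaker and spice jar unmoved, the arm passed clear of the other bystanders, and the job was handed in at about 10 s (no verdict was returned).

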